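# Seat a board and press its hold-down through the guard window

## Robot

A 6-joint arm with a two-finger parallel gripper is mounted at the origin on the work surface. World frame = base frame: x ahead of the robot, y to its left, z up, the work surface at z = 0. Lengths are in m, angles in degrees, forces in N, time in s.
With the tool pointing down it reaches from about 0.35 to 0.875 m from the base axis. Payload 4.2 kg.
Tool frame: the origin (TCP) lies midway between the tips of the shut fingers; the grasp point (between the pads) lies 19 mm behind it; z points along the fingers, y is the direction in which the jaws open and shut (so a half turn about z gives the same grasp; the last joint's range is limited). The gripper opens to 85 mm and grips with 20 to 120 N. Pads are 22 mm wide; open, the fingers measure 114 mm over their backs; the gripper's body (76 mm by 85 mm) begins 54 mm behind the grasp point. The pads swing forward as they close: fully open they stand 13 mm farther back than shut.
Start: joints at [-57.777, 22.042, 0.453, 0, -68.411, -14.817], TCP at [0.187, -0.596, 0.231] pointing down, gripper open.
Joint ranges: [-179.83, 179.83], [-69.29, 118.12], [-61.27, 80.66], [-181.25, 117.63], [-171.15, -9.14], [-177.46, 177.46]. Speed limits (degrees/s): [159.86, 159.86, 180, 180, 180, 180].

## Interface

Orientations are given as a 3x3 rotation matrix whose columns are the frame's x, y, z axes.
In Python, from rig import telemetry, vision, ticket gives the robot as it stands.
- The arm moves only by the tool jog_arm, never from a script. Its argument "plan" is a list of rows, each a list of 7 numbers: the shift along the tool's x, y, z in mm, then the turn, a rotation vector about the tool's x, y, z in degrees, then the closure in counts, from 0 (fully open) to 255 (shut). In form: [[dx, dy, dz, wx, wy, wz, jaw], ...]. A call has exactly 8 rows; each row is the pose to reach, as a shift and turn from the pose commanded when the call began, along the tool's axes at that moment; what a row does not reach only later rows make up. A row lasts 1/8 s, in which the tool goes at most 62.5 mm and 10.7 degrees, less where a joint would pass 70% of its speed; a pose out of reach is approached as far as the arm can. A call with a gripper value outside its range is refused whole. The fingers move at their own pace and stop on an object; "grip_force" is the grip in N (left out, the last holds). Time passes only in rows, so rows that repeat a pose let the fingers close, or fill a call up. It gives the time, the measured TCP pose, the force and the opening at its end, in the units of the state.
- telemetry.get_obs(): the state, without advancing time (a new reading comes with each control period).
- vision.capture(name): name is "side" or "top" or "wrist"; returns a dict with "image" (420x560x3 uint8, red, green, blue), "fx", "fy", "cx", "cy" (pixels), "cam_to_world" (4x4, takes a point from camera to world coordinates); the wrist camera has in their place "T_tool_cam" (4x4, takes a point from camera to tool coordinates, whose origin is the TCP and whose axes are the flange's). Camera axes: x right, y down, z forward; pixel columns grow to the right and rows downward; lengths in m; the calibration is good to about 2 mm. The wrist camera is an equidistant fisheye: a pixel r from the principal point sees the ray r / f radians off the axis. A picture is of the moment at which its call begins: read the wrist's pose just before it. There is no depth.
- ticket.sign_off(): hands the job in, once; it reports no verdict.
Trained networks look in a picture, given as the dict that the camera call returned (one of the last four; its "shot" number tells which), for a name from the list of things; names that differ only in an ending like _2 or _b are one class to them, and where a whole thing is asked for, a point or a joint stands for the part that bears it (a point fixed in the world has none). Each returns a list of dicts, best first, with "confidence" (0 to 1); they miss things now and then, are a little off and sometimes report something else, mostly with a low value. They report only what shows in the picture. A call takes as long as a camera call.
- vision.recognise(picture, thing): "point" ([x, y, z] in m, in the coordinates of the camera as it stood for that picture, good to about 4 mm: the middle of the surface that is visible of it).
- vision.masks_of(picture, thing): "region" (420x560 bool, what is visible of it).
- vision.landmark_of(picture, thing): "point" ([x, y, z] in m, in the coordinates of the camera as it stood for that picture, good to about 4 mm: a listed point, or the origin of a listed thing).
The state is a dict: "t": time; "q": joint angles; "joint_velocities": joint speeds; "joint_efforts": joint torques, N m; "tcp_pos": TCP position; "eef_rot": TCP orientation; "contact_force": force on the tool from outside, world axes, zero at the start; "wrist_torque": the same for the moment, N m; "grip_width": finger opening in m.
Only numpy, scipy, OpenCV 4.12 (cv2) and the standard library are available. Lean on these libraries where they do the work, as an engineer would, in place of code of your own. Each camera call takes 0.05 s, during which the arm holds its last target. There are 200 camera calls.

## Task

Push the board along its guides by its outer end until its other end is fully against the stop, then reach down through the window of the guard and press the hold-down lever fully down onto the board. Do not touch the guard, do not grasp or lift anything, and leave everything else standing where it is; finish with the hand clear.

Things in the scene. Friction and masses are not known exactly. Their poses are not given: they have to be found in the camera images.
- fixture: (all sizes here in mm) clamping fixture fixed to the bench: white base plate 210 (x) x 440 (y) x 18 thick, origin at bench level (underside of the plate); z up; the plate spans x -100 to 110 and y -200 to 240 of the fixture's own frame. The board slides along the fixture's +y. Two aluminium guide rails (12 wide, centred at x = -58 and +58, y -60 to 200, top at z 30) guide it; the end stop is an aluminium bar across the channel, its face at y = 200, top at z 44.
- guard: grey sheet-steel guard fixed over the stop end of the fixture, with the fixture's frame (same origin and axes). Its 4 mm cover is level, top at z 108, and spans x -96 to 108, y 45 to 235, on four corner posts with thin bars on its -x and +y sides; 2 mm screw heads stand on the corners. Its one rectangular window is 90 (x) x 80 (y). The board passes under it from the -y side.
- window (a point): centre of the guard's window at the top face of the cover; axes as the fixture's
- lever (a joint): angle of the hold-down lever, rad: 0 fully raised, starts at 0 to 0.07, about 0.245 to 0.25 fully down with its rubber pad on the board (0.25 is the hinge's stop). Hinge parallel to the fixture's y, at x = 92, y = 140, z = 65. A stiff friction hinge: about 6 N at the paddle moves it, it has no spring and stays where it is left.
- paddle (a point): centre of the top face of the lever's black paddle (38 along x, 46 along y, 8 thick), straight under the window and moving with the lever: 100 from the hinge towards the fixture's -x, at z about 94 when raised and z 70 when fully down (38 below the top of the guard). Pressed downwards.
- board_end (a point): centre of the board's outer end face, the one that is pushed, half-way up (z 27 in the fixture). Plain brown board 100 (x) x 280 (y) x 18 thick, about 0.3 kg, lying flat in the channel on the base with about 2 mm of play to each rail; 1 to 5 N slides it; axes as the fixture's. It starts 30 to 80 short of the stop; with the other end against the stop this point lies at y = -80 of the fixture, at x about 0. The base plate carries on 120 past it in -y, with nothing on it there.
- gauge_stand: dial gauge on a magnetic stand: 50 x 60 x 55 dark steel block with a 205 mm high rod and a 58 mm round dial on its -y side; origin under the block's centre; to be left alone
- level: red spirit level lying along its y, 22 x 230 x 45; origin under its centre; to be left alone
- glue: white glue bottle, diameter 56, 150 high; origin under its centre; to be left alone
- setup_block: steel setup block 26 x 50 x 60 high, standing on the fixture's base beside the far rail; origin under its centre; to be left alone
- screw_jar: screw jar, diameter 60, 70 high; origin under its centre; to be left alone
- tape_measure: black tape measure 66 x 32 x 62 high; origin under its centre; to be left alone
- screwdriver: screwdriver about 180 long lying along its x in front of the fixture; to be left alone

How it is judged:
By the outcome, as a careful person would: the job done as asked, in the order asked, and still so for the second after the job is handed in, with the robot touching nothing.
It also fails if it takes over 42 s, if anything falls off the work surface, if the arm or the gripper's body presses on something with over 40 N, if the wrist force passes 120 N, or if a joint passes its speed limit or range.

## Working session

There is one attempt and no reset: what is moved stays moved. The work goes in short steps, Python scripts to look and compute and a tool call to move; the robot and the scene stay as the last step left them, time stands still between calls to the robot, and variables do not carry over. Pictures are saved under pics/ and viewed, about 8 in all and at most 12, crops included, and the job is handed in when it is done.

Besides the shell and the picture viewer there is one more tool, called after "Call:" as name(argument=value, ...), one argument or row to a line, values as JSON. jog_arm: Moves the arm, as the interface text tells. Its arguments: {"type":"object","properties":{"plan":{"type":"array"},"grip_force":{"type":"number"}},"required":["plan"]}

```bash
ls; mkdir -p pics; cat > h.py <<'E'
import numpy as np, cv2
from rig import telemetry, vision, ticket
def w(p,c):
    return (c["cam_to_world"]@np.r_[p,1])[:3]
def save(c,n): cv2.imwrite(f"pics/{n}.png",c["image"][:,:,::-1])
E
python3 - <<'E'
from h import *
import cv2
ims=[]
for n in ["top","side"]:
    c=vision.capture(n); ims.append(c["image"]); save(c,n)
    print(n,c["fx"],c["fy"],c["cx"],c["cy"],np.round(c["cam_to_world"],4).tolist())
    for t in ["fixture","guard","window","paddle","board_end","gauge_stand","level","glue","setup_block","screw_jar","tape_measure","screwdriver"]:
        r=vision.landmark_of(c,t)
        print(t,[(np.round(w(x["point"],c),4).tolist(),round(x["confidence"],2)) for x in r[:2]])
o=telemetry.get_obs(); print(o["t"],o["tcp_pos"],o["eef_rot"],o["contact_force"])
E
```

```text
pics
top 478.3855513500231 478.3855513500231 276.39256804016594 204.0833046436838 [[0.016, -0.9961, 0.0873, 0.4779], [-0.9998, -0.0168, -0.0094, 0.0369], [0.0108, -0.0871, -0.9961, 1.1673], [0.0, 0.0, 0.0, 1.0]]
fixture []
guard [([0.6463, -0.07, 0.0208], 0.48), ([0.5635, -0.3507, -0.0009], 0.48)]
window []
paddle [([0.5899, 0.1038, 0.0859], 0.91)]
board_end [([0.5298, -0.1713, 0.0281], 0.93), ([0.6427, -0.0715, 0.0191], 0.38)]
gauge_stand [([0.7853, 0.2296, -0.0009], 0.97)]
level [([0.6818, -0.2007, -0.0006], 0.61), ([0.5815, 0.3064, -0.0014], 0.44)]
glue [([0.6524, 0.3092, -0.0017], 0.87)]
setup_block [([0.6438, -0.0711, 0.0205], 0.67)]
screw_jar [([0.5623, -0.3506, -0.0023], 0.83)]
tape_measure [([0.58, 0.3066, -0.0011], 0.88)]
screwdriver [([0.4445, 0.1068, -0.0004], 0.79)]
side 532.6866447509838 532.6866447509838 276.97612510250065 216.88866384301946 [[-0.7428, -0.4871, 0.4593, -0.0116], [-0.6693, 0.5237, -0.527, 0.7192], [0.0162, -0.6989, -0.715, 1.0032], [0.0, 0.0, 0.0, 1.0]]
fixture [([0.5595, -0.0312, -0.001], 0.67), ([0.6545, 0.3082, -0.0048], 0.15)]
guard [([0.5568, -0.0333, 0.0033], 0.67)]
window [([0.5863, 0.1022, 0.1112], 0.82), ([0.6389, -0.0638, 0.0131], 0.3)]
paddle [([0.5836, 0.1029, 0.0891], 0.71)]
board_end [([0.5231, -0.1763, 0.0294], 0.81)]
gauge_stand [([0.787, 0.2265, 0.0018], 0.93), ([0.642, -0.0673, 0.0115], 0.16)]
level [([0.6794, -0.1994, -0.0041], 0.75)]
glue [([0.6546, 0.3092, -0.0022], 0.58), ([0.5587, -0.0316, 0.0029], 0.21)]
setup_block [([0.6348, -0.0651, 0.0127], 0.88), ([0.7845, 0.2276, 0.0007], 0.52)]
screw_jar [([0.5653, -0.3499, 0.0012], 0.67)]
tape_measure [([0.5746, 0.3099, 0.0001], 0.58)]
screwdriver [([0.4383, 0.1054, -0.0012], 0.55)]
1.3 [ 0.18697477 -0.59634791  0.23130323] [[-9.54201345e-01 -2.99165154e-01 -5.35908297e-05]
 [-2.99165156e-01  9.54201346e-01  2.92776796e-05]
 [ 4.23775803e-05  4.39693102e-05 -9.99999998e-01]] [-0.27470977  0.76264519 -0.20697305]
```

View pics/top.png

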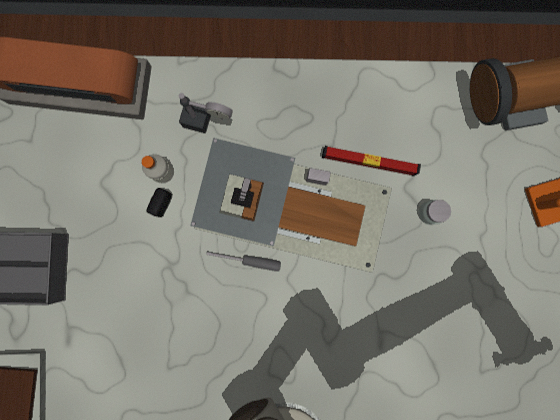

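View pics/side.png

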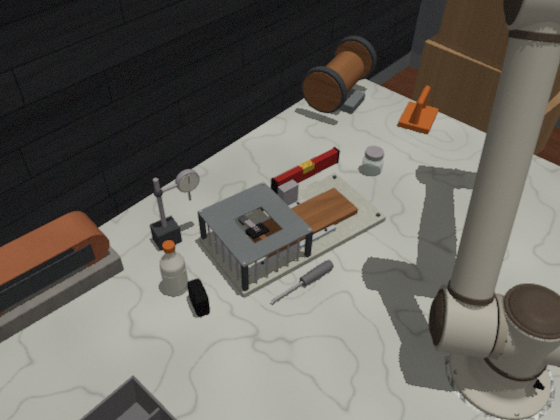

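The top view shows the guard with corner screws near (213,139), (295,158), (274,244) and (192,226). The board's outer end is near (362,224), and the black paddle shows through the window near (242,197). The side view agrees. Next I'll fit the fixture's planar pose.

```bash
cat >> h.py <<'E'
def proj(P,c):
    T=np.linalg.inv(c["cam_to_world"]); p=(T[:3,:3]@np.atleast_2d(P).T+T[:3,3:]).T
    return np.c_[c["fx"]*p[:,0]/p[:,2]+c["cx"],c["fy"]*p[:,1]/p[:,2]+c["cy"]]
def unproj(uv,z,c):
    uv=np.atleast_2d(uv); T=c["cam_to_world"]
    d=np.c_[(uv[:,0]-c["cx"])/c["fx"],(uv[:,1]-c["cy"])/c["fy"],np.ones(len(uv))]@T[:3,:3].T
    return T[:3,3]+d*((z-T[2,3])/d[:,2])[:,None]
def F(pose,pts): # fixture->world; pose x,y,th(deg)
    t=np.deg2rad(pose[2]); R=np.array([[np.cos(t),-np.sin(t),0],[np.sin(t),np.cos(t),0],[0,0,1]])
    return np.atleast_2d(pts)@R.T+np.r_[pose[0],pose[1],0]
E
python3 - <<'E'
from h import *
from scipy.optimize import least_squares
c=vision.capture("top")
r=vision.masks_of(c,"guard"); print([(x["confidence"],int(x["region"].sum())) for x in r[:3]])
m=max(r,key=lambda x:x["region"].sum())["region"].astype(np.uint8)
g=cv2.convexHull(max(cv2.findContours(m,0,2)[0],key=cv2.contourArea))
box=cv2.boxPoints(cv2.minAreaRect(g)); print(box.tolist())
# refine by cover edges: fit IoU of cover outline to mask of bluish-grey colour
im=c["image"].astype(int); print(im[175,215],im[150,250],im[200,240],im[215,330])
cov=np.array([[-96,45,108],[108,45,108],[108,235,108],[-96,235,108]])/1e3
# window-free: fill mask
mm=np.zeros_like(m); cv2.fillPoly(mm,[g],1)
base=np.array([[-100,-200,18],[110,-200,18],[110,240,18],[-100,240,18]])/1e3
from scipy.optimize import minimize
def poly(P): 
    a=np.zeros(m.shape,np.uint8); cv2.fillPoly(a,[np.round(proj(P,c)*16).astype(np.int32)],1,cv2.LINE_8,4); return a
f=lambda p: 1-(poly(F(p,cov))&mm).sum()/(poly(F(p,cov))|mm).sum()
best=minimize(f,[.558,-.032,-13.8],method="Nelder-Mead",options=dict(initial_simplex=[[.558,-.032,-13.8],[.568,-.032,-13.8],[.558,-.022,-13.8],[.558,-.032,-11.8]]))
print(best.x,best.fun); p=best.x
big=cv2.resize(c["image"][:,:,::-1],None,fx=3,fy=3,interpolation=cv2.INTER_CUBIC)
for P,col in ((cov,(0,0,255)),(base,(0,255,0)),(np.array([[-50,-80,36],[50,-80,36],[-8,140,94],[-58,-60,30],[58,-60,30]])/1e3,None)):
    u=np.round(proj(F(p,P),c)*3+1).astype(int)
    if col: cv2.polylines(big,[u],True,col,1)
    else:
        for q in u: cv2.circle(big,tuple(map(int,q)),3,(255,0,255),-1)
cv2.imwrite("pics/fit.png",big[370:850,540:1220])
cw=vision.capture("wrist"); print(np.round(cw["T_tool_cam"],3).tolist())
E
```

```text
[(0.89, 6270), (0.72, 3807)]
[[189.88235473632812, 225.4705810546875], [211.94119262695312, 137.23529052734375], [295.0000305175781, 158.0], [272.9411926269531, 246.23529052734375]]
[ 97 102 101] [ 95 100 101] [53 50 50] [118  79  48]
[  0.56062024  -0.03357472 -13.0341821 ] 0.010104837691044533
[[-0.001, -0.955, -0.298, 0.074], [1.0, -0.001, -0.001, 0.0], [0.0, -0.298, 0.955, -0.143], [0.0, 0.0, 0.0, 1.0]]
```

View pics/fit.png

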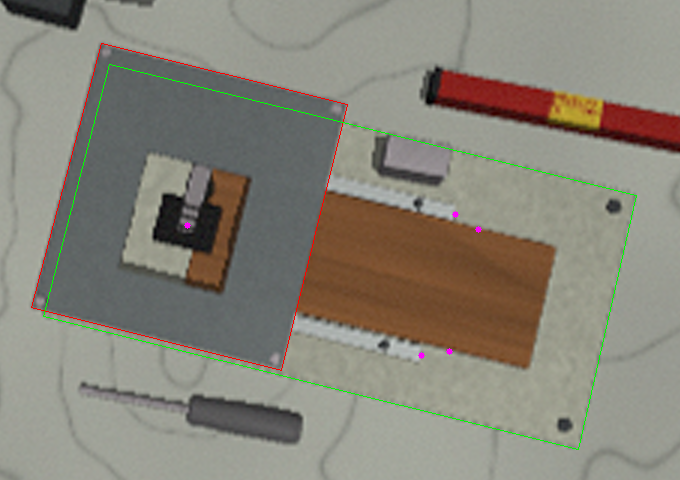

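The fit is within about 1 px: the guard outline, base outline and rail ends all line up. The board's outer end is at crop (542,307). Next I'll work out the targets.

```bash
cat >> h.py <<'E'
POSE=[.5606,-.0336,-13.03]
def status():
    o=telemetry.get_obs(); R=np.array(o["eef_rot"]); t=np.deg2rad(POSE[2]); d=np.array(o["tcp_pos"])-[POSE[0],POSE[1],0]
    Rf=np.array([[np.cos(t),-np.sin(t),0],[np.sin(t),np.cos(t),0],[0,0,1]])
    print("t",round(o["t"],2),"fixture mm",np.round(1e3*Rf.T@d,1),"F_fix",np.round(Rf.T@np.array(o["contact_force"]),2),"yaw x",round(np.degrees(np.arctan2(R[1,0],R[0,0])),2),"grip",o["grip_width"])
    return o,R
def shift(Pfix): # mm -> tool-frame shift mm
    o,R=status(); return np.round(R.T@(F(POSE,np.array(Pfix)/1e3)[0]-o["tcp_pos"])*1e3,1)
E
python3 - <<'E'
from h import *
c=vision.capture("top")
P=unproj([[(555+540)/3,(246+370)/3],[(529+540)/3,(368+370)/3]],.036,c)
t=np.deg2rad(POSE[2]);Rf=np.array([[np.cos(t),-np.sin(t),0],[np.sin(t),np.cos(t),0],[0,0,1]])
print("board corners fix",np.round((P-[POSE[0],POSE[1],0])@Rf*1e3,1))
print(shift([0,-195,150]))
E
```

```text
board corners fix [[  50.6 -143.2   36. ]
 [ -48.2 -145.    36. ]]
t 1.5 fixture mm [-237.1 -632.5  231.3] F_fix [ 0.71  0.66 -0.97] yaw x -162.59 grip 0.08538526244724187
[-426.1  257.1   81.3]
```

Call:
jog_arm(
  plan=[
    [-55,32,10,0,0,-8,255],
    [-110,65,20,0,0,-16,255],
    [-165,98,30,0,0,-24,255],
    [-220,132,41,0,0,-32,255],
    [-275,165,51,0,0,-40,255],
    [-330,199,61,0,0,-48,255],
    [-380,229,71,0,0,-55,255],
    [-426,257,81,0,0,-59.6,255],
  ],
  grip_force=60,
)

```text
t: 2.5
tcp_pos: [0.5153, -0.2251, 0.1512]
eef_rot: [[-0.222, -0.975, 0.001], [-0.975, 0.222, -0.0], [0.0, -0.001, -1.0]]
contact_force: [0.8, -1.1, -0.1]
grip_width: -0.0002
```

```bash
python3 - <<'E'
from h import *
print(shift([0,-185,24]))
E
```

```text
t 2.5 fixture mm [  -0.9 -196.7  151.2] F_fix [ 0.99 -0.89 -0.14] yaw x -102.81 grip -0.00022577834240984504
[-11.8  -0.8 127.2]
```

Call:
jog_arm(
  plan=[
    [-2,0,25,0,0,-0.2,255],
    [-4,0,55,0,0,-0.2,255],
    [-6,-1,85,0,0,-0.2,255],
    [-8,-1,105,0,0,-0.2,255],
    [-10,-1,118,0,0,-0.2,255],
    [-12,-1,124,0,0,-0.2,255],
    [-12,-1,126,0,0,-0.2,255],
    [-12,-1,126,0,0,-0.2,255],
  ],
)

```text
t: 3.5
tcp_pos: [0.518, -0.2154, 0.0256]
eef_rot: [[-0.221, -0.975, 0.001], [-0.975, 0.221, -0.0], [-0.0, -0.001, -1.0]]
contact_force: [-0.0, 0.0, 0.5]
grip_width: 0.0004
```

```bash
python3 - <<'E'
from h import *
status()
c=vision.capture("side"); u=proj(F(POSE,[[0,-150,30]]),c)[0]; print(u)
x,y=map(int,u); save(c,"s2_full")
cv2.imwrite("pics/s2.png",cv2.resize(c["image"][max(y-80,0):y+80,x-110:x+110,::-1],None,fx=3.5,fy=3.5,interpolation=cv2.INTER_CUBIC))
E
```

```text
t 3.5 fixture mm [  -0.5 -186.7   25.6] F_fix [-0.02 -0.    0.53] yaw x -102.79 grip 0.000423128947466009
[1865.19741506 -824.98849372]Traceback (most recent call last):
  File "<stdin>", line 5, in <module>
cv2.error: OpenCV(4.12.0) /io/opencv/modules/imgproc/src/resize.cpp:4208: error: (-215:Assertion failed) !ssize.empty() in function 'resize'
```

Call:
jog_arm(
  plan=[
    [-12,0,0,0,0,-0.2,255],
    [-22,0,0,0,0,-0.2,255],
    [-29,0,0,0,0,-0.2,255],
    [-35,0,0,0,0,-0.2,255],
    [-42,0,0,0,0,-0.2,255],
    [-50,0,0,0,0,-0.2,255],
    [-58,0,0,0,0,-0.2,255],
    [-66,0,0,0,0,-0.2,255],
  ],
)

```text
t: 4.55
tcp_pos: [0.5324, -0.1505, 0.0252]
eef_rot: [[-0.218, -0.976, 0.0], [-0.976, 0.218, -0.0], [0.0, -0.0, -1.0]]
contact_force: [-0.4, -3.2, 1.7]
grip_width: -0.0001
```

```bash
python3 - <<'E'
from h import *
status()
c=vision.capture("side"); u=proj(F(POSE,[[0,-.12,.03]]),c)[0]; print(u)
x,y=map(int,u)
cv2.imwrite("pics/s2.png",cv2.resize(c["image"][max(y-80,0):y+80,x-110:x+110,::-1],None,fx=3.5,fy=3.5,interpolation=cv2.INTER_CUBIC))
E
```

```text
t 4.55 fixture mm [  -1.1 -120.3   25.2] F_fix [ 0.34 -3.16  1.66] yaw x -102.59 grip -0.00010404125249428027
[338.18973413 201.38065851]
```

View pics/s2.png

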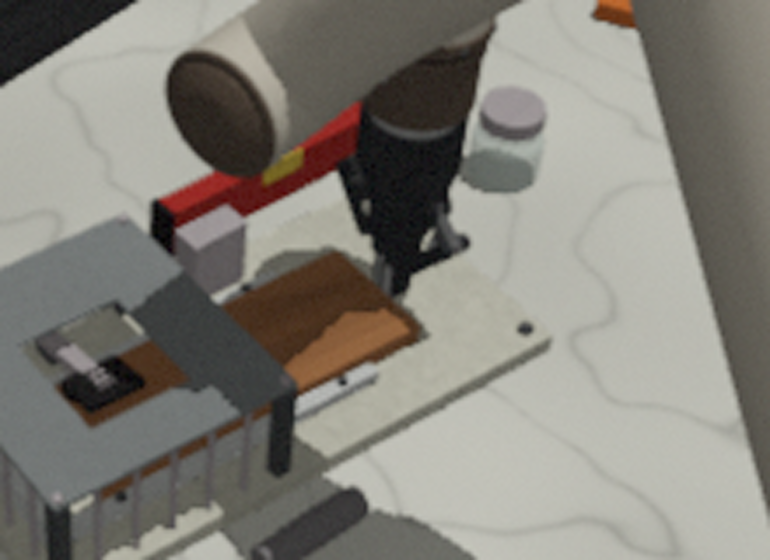

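Call:
jog_arm(
  plan=[
    [-6,0,0,0,0,0.2,255],
    [-12,0,0,0,0,0.4,255],
    [-17,-0.5,0,0,0,0.4,255],
    [-20,-1,0,0,0,0.4,255],
    [-22,-1,0,0,0,0.4,255],
    [-24,-1,0,0,0,0.4,255],
    [-25,-1,0,0,0,0.4,255],
    [-26,-1,0,0,0,0.4,255],
  ],
)

```text
t: 5.6
tcp_pos: [0.5388, -0.1257, 0.025]
eef_rot: [[-0.225, -0.974, -0.0], [-0.974, 0.225, 0.0], [-0.0, 0.0, -1.0]]
contact_force: [-0.9, -2.5, 1.6]
grip_width: 0.0001
```

```bash
python3 - <<'E'
from h import *
status()
E
```

```text
t 5.6 fixture mm [ -0.4 -94.7  25. ] F_fix [-0.27 -2.6   1.6 ] yaw x -103.0 grip 8.274915914790807e-05
```

Next, 1 mm steps while watching for the force to rise.

Call:
jog_arm(
  plan=[
    [-0.5,0,0,0,0,0,255],
    [-1,0,0,0,0,0,255],
    [-1.5,0,0,0,0,0,255],
    [-2,0,0,0,0,0,255],
    [-2.5,0,0,0,0,0,255],
    [-3,0,0,0,0,0,255],
    [-3.5,0,0,0,0,0,255],
    [-3.5,0,0,0,0,0,255],
  ],
)

```text
t: 6.6
tcp_pos: [0.5397, -0.1222, 0.025]
eef_rot: [[-0.225, -0.974, 0.0], [-0.974, 0.225, 0.0], [-0.0, 0.0, -1.0]]
contact_force: [-0.9, -3.2, 1.2]
grip_width: 0.0002
```

Call:
jog_arm(
  plan=[
    [-0.4,0,0,0,0,0,255],
    [-0.8,0,0,0,0,0,255],
    [-1.2,0,0,0,0,0,255],
    [-1.5,0,0,0,0,0,255],
    [-1.8,0,0,0,0,0,255],
    [-2,0,0,0,0,0,255],
    [-2,0,0,0,0,0,255],
    [-2,0,0,0,0,0,255],
  ],
)

```text
t: 7.6
tcp_pos: [0.5398, -0.121, 0.0251]
eef_rot: [[-0.225, -0.974, -0.001], [-0.974, 0.225, -0.001], [0.001, 0.0, -1.0]]
contact_force: [-1.9, -6.8, 0.6]
grip_width: 0.0001
```

Call:
jog_arm(
  plan=[
    [-0.4,0,0,0,0,0,255],
    [-0.8,0,0,0,0,0,255],
    [-1.2,0,0,0,0,0,255],
    [-1.5,0,0,0,0,0,255],
    [-1.5,0,0,0,0,0,255],
    [-1.5,0,0,0,0,0,255],
    [-1.5,0,0,0,0,0,255],
    [-1.5,0,0,0,0,0,255],
  ],
)

```text
t: 8.6
tcp_pos: [0.5393, -0.1208, 0.0251]
eef_rot: [[-0.225, -0.974, -0.002], [-0.974, 0.225, -0.002], [0.002, 0.002, -1.0]]
contact_force: [-1.3, -11.9, 1.7]
grip_width: -0.0002
```

```bash
python3 - <<'E'
from h import *
status()
E
```

```text
t 8.6 fixture mm [ -1.1 -89.7  25.1] F_fix [  1.43 -11.92   1.74] yaw x -103.01 grip -0.00015442631694863754
```

Call:
jog_arm(
  plan=[
    [-1,0,0,0,0,0,255],
    [-2,0,0,0,0,0,255],
    [-2,0,0,0,0,0,255],
    [-2,0,0,0,0,0,255],
    [4,0,0,0,0,0,255],
    [15,0,0,0,0,0,255],
    [35,0,-5,0,0,0,255],
    [45,0,-40,0,0,0,255],
  ],
)

```text
t: 9.6
tcp_pos: [0.5282, -0.1637, 0.0635]
eef_rot: [[-0.226, -0.974, -0.006], [-0.974, 0.226, 0.001], [0.001, 0.006, -1.0]]
contact_force: [0.3, 0.6, 0.7]
grip_width: 0.0001
```

```bash
python3 - <<'E'
from h import *
print(shift([-8,140,200]))
c=vision.capture("top")
P=np.array([[-50,-80,36],[50,-80,36],[-8,140,94],[-58,-60,30],[58,-60,30]])/1e3
big=cv2.resize(c["image"][:,:,::-1],None,fx=3,fy=3,interpolation=cv2.INTER_CUBIC)
for q in np.round(proj(F(POSE,P),c)*3+1).astype(int): cv2.circle(big,tuple(map(int,q)),3,(255,0,255),1)
cv2.imwrite("pics/t3.png",big[370:850,540:1220])
for n in ("paddle","window","board_end"):
  print(n,[(np.round(w(x["point"],c),4).tolist(),round(x["confidence"],2)) for x in vision.landmark_of(c,n)[:1]], np.round(F(POSE,{"paddle":[[-.008,.14,.094]],"window":[[-.008,.14,.108]],"board_end":[[0,-.08,.027]]}[n]),4))
E
```

```text
t 9.6 fixture mm [  -2.2 -134.1   63.5] F_fix [0.18 0.66 0.67] yaw x -103.05 grip 8.245980775847293e-05
[-274.     6.7 -136.6]
paddle [([0.5911, 0.1015, 0.0877], 0.92)] [[0.5844 0.1046 0.094 ]]
window [] [[0.5844 0.1046 0.108 ]]
board_end [([0.6493, 0.3088, 0.0011], 0.75)] [[ 0.5426 -0.1115  0.027 ]]
```

View pics/t3.png

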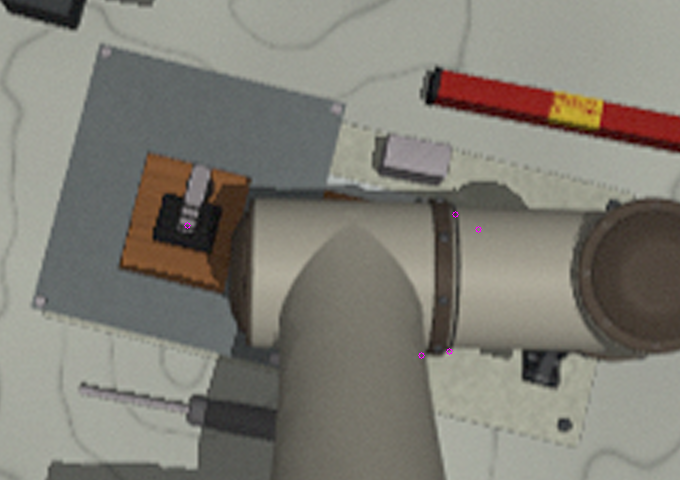

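Call:
jog_arm(
  plan=[
    [0,1,-50,0,0,0,255],
    [-10,2,-95,0,0,0,255],
    [-50,3,-125,0,0,0,255],
    [-105,4,-136,0,0,0,255],
    [-165,5,-136,0,0,0,255],
    [-222,6,-136,0,0,0,255],
    [-265,7,-136,0,0,0,255],
    [-274,7,-136,0,0,0,255],
  ],
)

```text
t: 10.8
tcp_pos: [0.5849, 0.1083, 0.1996]
eef_rot: [[-0.221, -0.975, -0.002], [-0.975, 0.221, -0.0], [0.001, 0.002, -1.0]]
contact_force: [0.1, -0.7, 0.2]
grip_width: 0.0002
```

```bash
cat >> h.py <<'E'
def wproj(Pfix,cw,o):
    R=np.array(o["eef_rot"]); Pt=(F(POSE,np.array(Pfix)/1e3)-o["tcp_pos"])@R
    T=np.linalg.inv(cw["T_tool_cam"]); p=Pt@T[:3,:3].T+T[:3,3]
    th=np.arctan2(np.hypot(p[:,0],p[:,1]),p[:,2]); a=np.arctan2(p[:,1],p[:,0])
    return np.c_[cw["fx"]*th*np.cos(a)+cw["cx"],cw["fy"]*th*np.sin(a)+cw["cy"]]
E
python3 - <<'E'
from h import *
print(shift([-8,140,115]))
o=telemetry.get_obs(); cw=vision.capture("wrist")
big=cv2.resize(cw["image"][:,:,::-1],None,fx=1.4,fy=1.4)
for P in ([[-53,100,108],[37,100,108],[37,180,108],[-53,180,108]],[[-27,117,94],[11,117,94],[11,163,94],[-27,163,94]],[[-96,45,108],[108,45,108],[108,235,108],[-96,235,108]]):
    cv2.polylines(big,[np.round(wproj(P,cw,o)*1.4).astype(np.int32)],True,(0,0,255),1)
cv2.imwrite("pics/w1.png",big)
for n in ("paddle","window"):
  r=vision.landmark_of(cw,n)[:1]
  for x in r:
    pw=np.array(o["eef_rot"])@(cw["T_tool_cam"]@np.r_[x["point"],1])[:3]+o["tcp_pos"]
    t=np.deg2rad(POSE[2]); d=pw-[POSE[0],POSE[1],0]
    print(n,x["confidence"],np.round(1e3*np.array([np.cos(t)*d[0]+np.sin(t)*d[1],-np.sin(t)*d[0]+np.cos(t)*d[1],d[2]]),1))
E
```

```text
t 10.8 fixture mm [ -8.3 143.7 199.6] F_fix [ 0.26 -0.66  0.18] yaw x -102.8 grip 0.0002342453536377256
[ 3.6 -0.5 84.6]
paddle 0.73 [ -1.  142.   87.8]
```

View pics/w1.png

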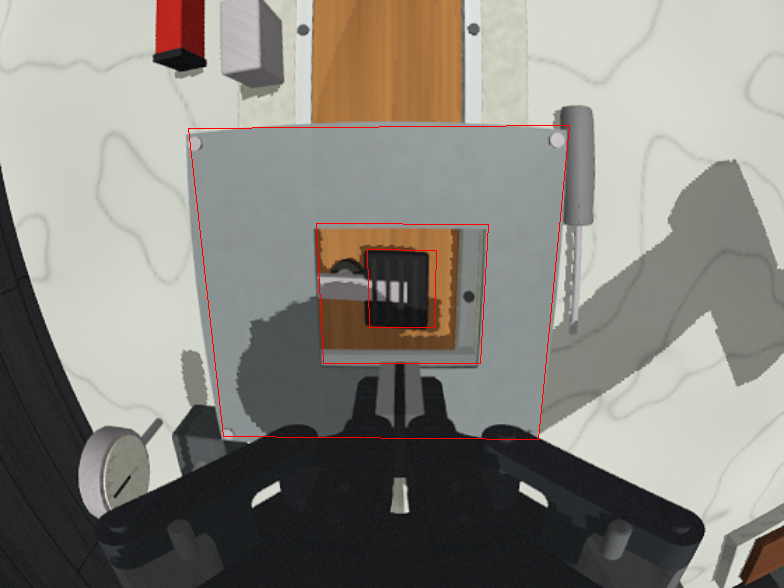

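Call:
jog_arm(
  plan=[
    [2,-1,0,0,0,0.2,255],
    [3.6,-2,15,0,0,0.2,255],
    [3.6,-2,35,0,0,0.2,255],
    [3.6,-2,55,0,0,0.2,255],
    [3.6,-2,70,0,0,0.2,255],
    [3.6,-2,80,0,0,0.2,255],
    [3.6,-2,85,0,0,0.2,255],
    [3.6,-2,85,0,0,0.2,255],
  ],
)

```text
t: 11.95
tcp_pos: [0.5863, 0.1018, 0.116]
eef_rot: [[-0.228, -0.974, 0.0], [-0.974, 0.228, -0.0], [0.0, -0.0, -1.0]]
contact_force: [-0.0, -0.3, 0.6]
grip_width: 0.0003
```

```bash
python3 - <<'E'
from h import *
print(shift([-6,140,70]))
cw=vision.capture("wrist"); cv2.imwrite("pics/w2.png",cv2.resize(cw["image"][100:400,100:460,::-1],None,fx=2,fy=2))
E
```

```text
t 11.95 fixture mm [ -5.5 137.8 116. ] F_fix [ 0.04 -0.32  0.59] yaw x -103.19 grip 0.00034810322594668383
[-2.2  0.6 46. ]
```

View pics/w2.png

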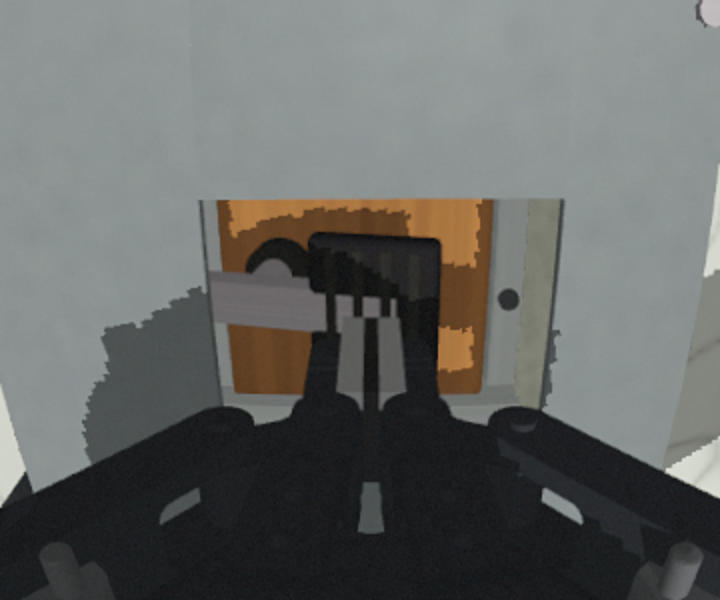

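```bash
python3 - <<'E'
from h import *
cw=vision.capture("wrist")
for u,v in [(195,420),(225,408),(320,400),(50,540),(30,500),(545,415),(340,320)]:
    x=(u/2+100-cw["cx"])/cw["fx"]; y=(v/2+100-cw["cy"])/cw["fy"]; r=np.hypot(x,y)
    d=np.array([np.sin(r)*x/r,np.sin(r)*y/r,np.cos(r)]); T=cw["T_tool_cam"]; d=T[:3,:3]@d; o=T[:3,3]
    print((u,v),[np.round(1e3*(o+d*((X-o[0])/d[0])),0).tolist() for X in (0.0,.011,.02)])
E
```

```text
(195, 420) [[0.0, -37.0, -35.0], [11.0, -32.0, -51.0], [20.0, -28.0, -64.0]]
(225, 408) [[0.0, -32.0, -30.0], [11.0, -28.0, -47.0], [20.0, -24.0, -60.0]]
(320, 400) [[0.0, -12.0, -26.0], [11.0, -11.0, -43.0], [20.0, -9.0, -57.0]]
(50, 540) [[0.0, -54.0, -74.0], [11.0, -46.0, -84.0], [20.0, -40.0, -92.0]]
(30, 500) [[0.0, -62.0, -65.0], [11.0, -53.0, -76.0], [20.0, -46.0, -86.0]]
(545, 415) [[0.0, 34.0, -33.0], [11.0, 29.0, -49.0], [20.0, 25.0, -63.0]]
(340, 320) [[0.0, -10.0, 14.0], [11.0, -9.0, -9.0], [20.0, -8.0, -28.0]]
```

Call:
jog_arm(
  plan=[
    [-1,1,6,0,0,-0.1,255],
    [-2,1.5,12,0,0,-0.1,255],
    [-2,1.5,18,0,0,-0.1,255],
    [-2,1.5,23,0,0,-0.1,255],
    [-2,1.5,27,0,0,-0.1,255],
    [-2,1.5,31,0,0,-0.1,255],
    [-2,1.5,35,0,0,-0.1,255],
    [-2,1.5,38,0,0,-0.1,255],
  ],
)

```text
t: 13.05
tcp_pos: [0.5848, 0.1042, 0.0786]
eef_rot: [[-0.226, -0.974, -0.001], [-0.974, 0.226, -0.0], [0.0, 0.001, -1.0]]
contact_force: [-3.4, 2.0, 5.8]
grip_width: 0.0003
```

```bash
python3 - <<'E'
from h import *
status()
E
```

```text
t 13.05 fixture mm [ -7.5 139.7  78.6] F_fix [-3.8   1.21  5.79] yaw x -103.09 grip 0.0002871103993425539
```

Call:
jog_arm(
  plan=[
    [0,0,1.5,0,0,0,255],
    [0,0,3,0,0,0,255],
    [0,0,4.5,0,0,0,255],
    [0,0,6,0,0,0,255],
    [0,0,7,0,0,0,255],
    [0,0,8,0,0,0,255],
    [0,0,8.5,0,0,0,255],
    [0,0,8.5,0,0,0,255],
  ],
)

```text
t: 14.05
tcp_pos: [0.5851, 0.1041, 0.0706]
eef_rot: [[-0.226, -0.974, -0.0], [-0.974, 0.226, -0.0], [0.0, 0.0, -1.0]]
contact_force: [-6.3, 1.9, 11.3]
grip_width: 0.0002
```

Call:
jog_arm(
  plan=[
    [0,0,0.5,0,0,0,255],
    [0,0,1,0,0,0,255],
    [0,0,1.5,0,0,0,255],
    [0,0,2,0,0,0,255],
    [0,0,2,0,0,0,255],
    [0,0,2,0,0,0,255],
    [0,0,2,0,0,0,255],
    [0,0,2,0,0,0,255],
  ],
)

```text
t: 15.05
tcp_pos: [0.5851, 0.1041, 0.0705]
eef_rot: [[-0.226, -0.974, 0.0], [-0.974, 0.226, -0.001], [0.0, -0.001, -1.0]]
contact_force: [-9.5, 0.9, 19.5]
grip_width: 0.0005
```

Call:
jog_arm(
  plan=[
    [0,0,1,0,0,0,255],
    [0,0,2,0,0,0,255],
    [0,0,2,0,0,0,255],
    [0,0,2,0,0,0,255],
    [0,0,-4,0,0,0,255],
    [0,0,-20,0,0,0,255],
    [0,0,-50,0,0,0,255],
    [0,0,-90,0,0,0,255],
  ],
)

```text
t: 16.05
tcp_pos: [0.5852, 0.1038, 0.1575]
eef_rot: [[-0.227, -0.974, -0.002], [-0.974, 0.227, -0.001], [0.001, 0.001, -1.0]]
contact_force: [0.2, 0.3, -0.5]
grip_width: -0.0004
```

Call:
jog_arm(
  plan=[
    [0,0,-40,0,0,0,255],
    [40,0,-60,0,0,0,255],
    [90,0,-60,0,0,0,255],
    [150,0,-60,0,0,0,255],
    [205,0,-60,0,0,0,255],
    [260,0,-60,0,0,0,255],
    [310,0,-60,0,0,0,255],
    [330,0,-60,0,0,0,255],
  ],
)

```text
t: 17.05
tcp_pos: [0.51, -0.2198, 0.2176]
eef_rot: [[-0.229, -0.973, 0.0], [-0.973, 0.229, -0.0], [0.0, -0.0, -1.0]]
contact_force: [0.1, 1.0, -0.6]
grip_width: -0.0003
```

```bash
python3 - <<'E'
from h import *
status()
ims=[]
c=vision.capture("top")
P=np.array([[-50,-80,36],[50,-80,36],[-8,140,70]])/1e3
big=cv2.resize(c["image"][:,:,::-1],None,fx=2,fy=2,interpolation=cv2.INTER_CUBIC)
for q in np.round(proj(F(POSE,P),c)*2).astype(int): cv2.circle(big,tuple(map(int,q)),3,(255,0,255),1)
a=big[220:600,300:700]
s=vision.capture("side"); u=proj(F(POSE,[[0,.08,.06]]),s)[0].astype(int)
b=cv2.resize(s["image"][u[1]-95:u[1]+95,u[0]-100:u[0]+100,::-1],None,fx=2,fy=2,interpolation=cv2.INTER_CUBIC)
cv2.imwrite("pics/end.png",np.hstack([a,b]))
for n,cc in (("paddle",c),("paddle",s),("board_end",c),("board_end",s),("gauge_stand",c),("level",c),("setup_block",c),("glue",c),("screw_jar",s),("tape_measure",c),("screwdriver",c)):
  print(n,[(np.round(w(x["point"],cc),4).tolist(),round(x["confidence"],2)) for x in vision.landmark_of(cc,n)[:1]])
print("exp end",F(POSE,[[0,-.08,.027]]))
E
```

```text
t 17.05 fixture mm [  -7.3 -192.8  217.6] F_fix [-0.11  1.01 -0.59] yaw x -103.27 grip -0.00030429706054831607
paddle [([0.5848, 0.1042, 0.0738], 0.59)]
paddle [([0.5819, 0.1032, 0.0725], 0.88)]
board_end [([0.641, -0.0695, 0.0215], 0.35)]
board_end [([0.5373, -0.1121, 0.0286], 0.61)]
gauge_stand [([0.7852, 0.2271, -0.0032], 0.92)]
level [([0.6823, -0.1996, -0.0001], 0.67)]
setup_block [([0.6419, -0.0675, 0.0234], 0.56)]
glue [([0.6525, 0.3084, 0.0029], 0.95)]
screw_jar [([0.5663, -0.3495, 0.0014], 0.8)]
tape_measure [([0.5827, 0.3064, -0.0008], 0.91)]
screwdriver [([0.4436, 0.1055, -0.0041], 0.78)]
exp end [[ 0.5425631  -0.11154017  0.027     ]]
```

View pics/end.png

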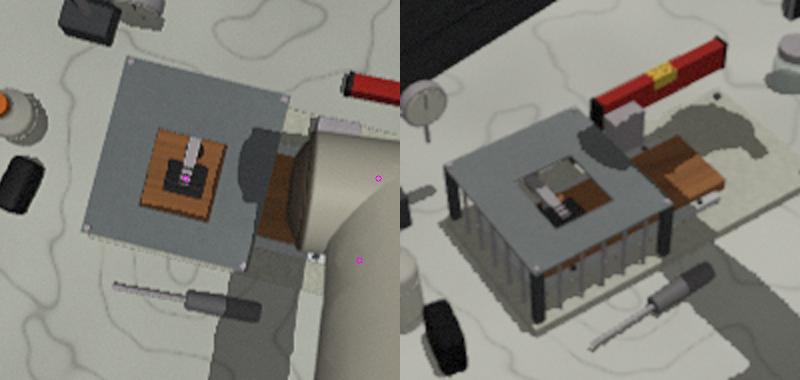

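The end view shows the paddle low in the window, near (186,178) in the left crop. The board's outer end is just beyond the guard in the right crop, everything else stands where it was, and the hand is clear.

```bash
python3 -c "
from h import *
print(ticket.sign_off())"
```

```text
the job is handed in; nothing more can be done
None
```

The job is done and handed in at about 17 s. The board is against the stop and the hold-down lever is pressed down onto it.

- **Board:** I pushed the outer end with the shut fingers along the guides. It stopped moving at the expected place, with the fingertips at y −89.7 and the end face at about −79 to −80. The force then rose from about 3 N to 12 N with almost no further travel. I pushed about 2 mm further in command before backing off, without reading the force there.
- **Lever:** I pressed straight down through the window, about 30 mm inside its edges. The paddle bottomed at z 70.5, where fully down is z 70. The force reached 19.5 N with no more travel, and I pushed slightly further before lifting straight out. I felt no force that suggested touching the guard.
- **Last checks:** Both cameras put the paddle at z 72–74, which is within their 4 mm accuracy of fully down. The side camera put the board's end within about 5 mm of its target, mostly sideways. The surrounding items were within a few millimetres of where they started. The wrist force read about 1 N with the hand clear.
- **Failed or disagreed:** In the last top view the arm hid the board's end, and the network's low-confidence answer there (0.35) was on the setup block, so I ignored it. That leaves the final board check resting on the side camera and the contact force.

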